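# Fetch the paint tube from behind the spray cans

## Robot

A 6-joint arm with a two-finger parallel gripper is mounted at the origin on a cart in front of the work surface, level with it; the furniture and walls round the work are solid. World frame = base frame: x ahead of the robot, y to its left, z up, the work surface at z = 0. Lengths are in mm, angles in degrees, forces in N, time in s.
With the tool pointing down it reaches from about 325 to 1000 mm from the base axis. Payload 5.1 kg.
Tool frame: the origin (TCP) lies at the very end of the fingers, on their centre line; the grasp point (between the pads) lies 19 mm behind it (bot.grip_depth is the distance from the TCP to the grasp point, in mm); z points along the fingers, y is the line along which they close (so a half turn about z gives the same grasp; the last joint's range is limited). The gripper opens to 85 mm and grips with 20 to 120 N. Pads are 22 mm wide; open, the fingers measure 114 mm over their backs; the gripper's body (76 mm by 85 mm) begins 54 mm behind the grasp point. The pads swing forward as they close: fully open they stand 13 mm farther back than shut.
Start: joints at [-79.217, 7.093, 94.555, -0, 78.352, -4.733], TCP at [173.844, -626.309, 231.322] pointing down, gripper open.
Joint ranges: [-149.61, 149.61], [-58.7, 133.49], [1.44, 155.28], [-77.14, 257.14], [18.33, 153.61], [-166.67, 166.67]. Speed limits (degrees/s): [147.25, 147.25, 180, 180, 180, 180].

## Interface

Orientations are given as a 3x3 rotation matrix whose columns are the frame's x, y, z axes.
In Python, from cell import bot, imaging gives the robot as it stands. The module is installed in compiled form; this text tells all that it offers.
- The arm moves only by the shell command python3 -m handwheel 'ROWS'. ROWS is a JSON object of lists of equal length, an entry for each row: "rotation": the turn, a rotation vector about the tool's x, y, z in units of 120 degrees (1.0 is 120 degrees), a list of three; "linear": the shift along the tool's x, y, z in units of 0.3 m (1.0 is 0.3 m), a list of three; "grip": the opening, from 0 (shut) to 1 (fully open). A call has 1 to 20 rows; each row is the pose to reach, as a shift and turn from the pose commanded when the call began, along the tool's axes at that moment; what a row does not reach only later rows make up. A row lasts 1/12 s, in which the tool goes at most 41.7 mm and 7.16 degrees, less where a joint would pass 70% of its speed; a pose out of reach is approached as far as the arm can. A call with a number of a shift or a turn outside -1 to 1 is refused whole. A call with a gripper value outside its range is refused whole. The fingers move at their own pace and stop on an object; the grip force is fixed at half the most. Time passes only in rows, so rows that repeat a pose let the fingers close. It gives the time, the measured TCP pose, the force, the opening and the grip force at its end, in the units of the state.
- bot.state(): the state, without advancing time (a new reading comes with each control period).
- imaging.camera(name): name is "scene" or "top"; returns a dict with "pixels" (384x512x3 uint8, blue, green, red), "range_z" (384x512 float32, mm along the optical axis (not along the pixel's ray), 0 where there is no reading), "vfov" (degrees; the focal length in pixels is half the picture's height over the tangent of half this angle, whatever the lens; pixels are square), "cx", "cy" (the principal point, pixels), "rvec" (rotation vector, rad) and "tvec" (3), from world to camera coordinates, as OpenCV has them. Camera axes: x right, y down, z forward; pixel columns grow to the right and rows downward; lengths in mm; the calibration is good to about 2 mm. A picture is of the moment at which its call begins.
- bot.sign_off(): hands the job in; it is judged then, once.
The state is a dict: "time": time; "q": joint angles; "joint_vel": joint speeds; "tau": joint torques, N m; "ee_pos": TCP position; "eef_rot": TCP orientation; "wrist_force": force on the tool from outside, world axes, zero at the start; "wrist_torque": the same for the moment, N m; "grip_width": opening from 0.0 (shut) to 1.0 (fully open); "grasp_force": force on a finger pad.
Only numpy, scipy, OpenCV 4.12 (cv2) and the standard library are available. Lean on these libraries where they do the work, as an engineer would, in place of code of your own. Each camera call takes 0.05 s, during which the arm holds its last target. There are 200 camera calls.

## Task

A customer wants the paint tube with the blue band that lies behind the two spray cans on the wooden stand. First stand both cans upright on the black rubber mat at the side without shifting the tube, then lay the tube lengthwise in the middle of the blue tray and let go of it, and only then put the cans back upright on the stand, each in the middle of the pad of its cap's colour (they may have been standing the wrong way round). Keep the cans from tipping over, and leave the yellow and pink paint jars where they stand.

Things in the scene. Friction and masses are not known exactly. Their poses are not given: they have to be found in the camera images.
- can_red: loose upright spray can, 224 mm tall and 66 mm across, 0.25 to 0.5 kg, red cap (the top 60 mm), blue body. Origin: centre of its underside, z up; yaw means nothing. Starts on one of the two pads, not always the one of its colour. To clear the palm, grip it from above near the top, round the cap, for instance 35 mm below the top.
- can_green: loose upright spray can, 200 mm tall and 66 mm across, 0.25 to 0.5 kg, green cap (the top 60 mm), white body. Origin: centre of its underside, z up; yaw means nothing. Starts on one of the two pads, not always the one of its colour. To clear the palm, grip it from above near the top, round the cap, for instance 35 mm below the top.
- tube: loose paint tube with a blue band, lying flat along its own y axis, 122 mm long, about 34 mm wide (along its x) and 25 mm high, 30 to 55 g; lies on the stand behind the cans, roughly across the stand. Origin: middle of its underside. The cans stand too near it for a gripper until they are cleared; pinch it across its width at the middle, pads about 12 mm above its underside.
- stand: fixed wooden display board, 190 mm deep (its x, away from the robot) x 200 mm wide (its y), 14 mm thick, turned by up to 0.2 rad; a thin brass rail 40 mm high runs along its rear edge (x = +85 mm). The pads' centres are at x = -40 mm, y = +50 and -50 mm; the tube's centre is near x = +26 mm, y = 0. Origin: centre of its underside, on the counter.
- pad_red: flat red square pad, 92 x 92 x 2 mm, fixed on top of the stand (its top 16 mm above the counter), with a dotted white ring 74 mm across in its middle. Origin: centre of its underside, 14 mm above the counter; x and y along the stand's. Home of the can with the red cap.
- pad_green: flat green square pad, 92 x 92 x 2 mm, fixed on top of the stand (its top 16 mm above the counter), with a dotted white ring 74 mm across in its middle. Origin: centre of its underside, 14 mm above the counter; x and y along the stand's. Home of the can with the green cap.
- side_mat: fixed black rubber mat, 240 mm long (its x, pointing roughly away from the robot) x 120 mm wide (its y) x 4 mm thick, the side area for the cans, with room for both one behind the other (for instance at x = +55 and -55 mm). Lies left or right of the stand; the tray is on the other side. Origin: centre of its underside, on the counter.
- tray: fixed shallow blue tray, 190 mm long (its x, pointing roughly away from the robot) x 115 mm wide (its y), 4 mm walls, rim 10 mm high, inner floor 4 to 5 mm above the counter. Left or right of the stand. Origin: centre of its underside, on the counter.
- jar_yellow: loose yellow paint jar with white lid, 68 mm across and 61 mm tall, a bystander that must stay put, at the near edge of the counter in front of the stand. Origin: centre of its underside.
- jar_pink: loose pink paint jar with white lid, 68 mm across and 61 mm tall, a bystander that must stay put, at the near edge of the counter in front of the stand, right of the yellow one. Origin: centre of its underside.

How it is judged:
By the outcome, as a careful person would: the job done as asked, in the order asked, and still so for the second after the job is handed in, with the robot touching nothing.
It also fails if it takes over 115 s, if anything falls off the work surface, if the arm or the gripper's body presses on something with over 40 N, if the wrist force passes 120 N, or if a joint passes its speed limit or range.

## Working session

There is one attempt and no reset: what is moved stays moved. The work goes in short steps, Python scripts to look and compute and a shell command to move; the robot and the scene stay as the last step left them, time stands still between calls to the robot, and variables do not carry over. Pictures are saved under pics/ and viewed, at most 14 in all, crops included, and the job is handed in when it is done.

```bash
mkdir -p pics
cat > h.py <<'E'
import numpy as np, cv2
from cell import bot, imaging
def cam(n):
    c=imaging.camera(n); c['K']=None
    f=c['pixels'].shape[0]/2/np.tan(np.radians(c['vfov'])/2)
    c['K']=np.array([[f,0,c['cx']],[0,f,c['cy']],[0,0,1]]); c['R']=cv2.Rodrigues(np.array(c['rvec'],float))[0]; c['t']=np.array(c['tvec'],float).ravel()
    c['o']=-c['R'].T@c['t']; return c
def ray(c,u,v):
    return c['R'].T@np.linalg.solve(c['K'],[u,v,1])
def onplane(c,u,v,z):
    d=ray(c,u,v); return c['o']+d*(z-c['o'][2])/d[2]
def cloud(c):
    H,W=c['range_z'].shape; v,u=np.mgrid[:H,:W]
    p=np.stack([(u-c['cx'])/c['K'][0,0],(v-c['cy'])/c['K'][1,1],np.ones((H,W))],-1)*c['range_z'][...,None]
    return (p-c['t'])@c['R']
def proj(c,p):
    q=c['K']@(c['R']@np.array(p,float)+c['t']); return q[:2]/q[2]
E
python3 - <<'E'
from h import *
for n in('scene','top'):
    c=cam(n); cv2.imwrite(f'pics/{n}0.png',c['pixels']); print(n,c['o'].round(),c['vfov'],(c['range_z']>0).mean())
print(bot.state())
E
```

```text
scene [-153.  497.  505.] 55.22716662432379 0.9958292643229166
top [ 56. 291. 769.] 48.66678157748047 0.995880126953125
{'time': 0.1, 'q': array([-7.92176737e+01,  7.12948023e+00,  9.46273080e+01,  6.17031389e-04,
        7.83513340e+01, -4.73068275e+00]), 'joint_vel': array([-0.00115424, -0.08971332, -0.21814782,  0.00479624,  0.03912373,
       -0.02507881]), 'tau': array([-6.72907481e-04, -4.24933076e+01, -3.66654468e+01,  1.03621704e-05,
        3.95460156e-03, -1.28536158e-05]), 'ee_pos': array([ 173.73868672, -625.77231813,  230.16825159]), 'eef_rot': array([[ 9.63570364e-01,  2.67454736e-01, -3.42671928e-04],
       [ 2.67454904e-01, -9.63568592e-01,  1.85574422e-03],
       [ 1.66139672e-04, -1.87978942e-03, -9.99998219e-01]]), 'wrist_force': array([ 0.76258253,  0.67952839, -0.18444235]), 'wrist_torque': array([ 0.00954205,  0.00266249, -0.00695285]), 'grasp_force': 0.0, 'grip_width': 0.9976392915028037}
```

View pics/scene0.png

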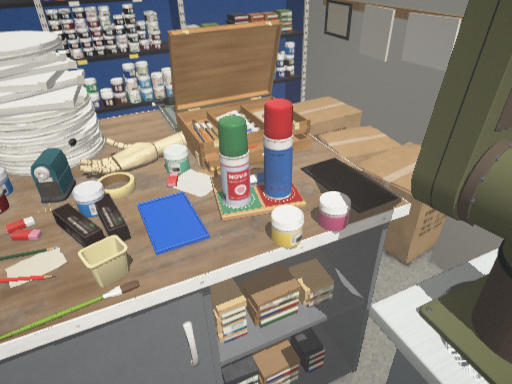

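View pics/top0.png

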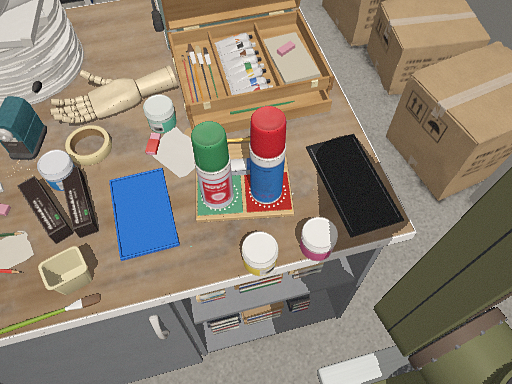

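Both views agree. In the scene view, the green-capped can (235,160) stands on the green pad and the red-capped can (278,150) on the red pad, so the cans are already on their own colours. The tray is at (172,222), the mat at (350,185), and the jars at (287,226) and (334,210). In the top view, the tray is at (145,213), the mat at (355,185), and the tube is mostly hidden behind the cans at about (240,165).

```bash
cat > meas.py <<'E'
from h import *
def hsv(c): return cv2.cvtColor(c['pixels'],cv2.COLOR_BGR2HSV)
def sel(P,m,lo,hi): return P[m&(P[...,2]>lo)&(P[...,2]<hi)]
def masks(c):
    h=hsv(c); H,S,V=[h[...,i].astype(int) for i in range(3)]
    return dict(red=((H<6)|(H>174))&(S>150)&(V>70),green=(H>50)&(H<90)&(S>110)&(V>40),blue=(H>105)&(H<125)&(S>150)&(V>90),black=(V<45),yellow=(H>20)&(H<35)&(S>120)&(V>120),
      pink=(H>155)&(H<175)&(S>90)&(V>90), white=(S<40)&(V>150))
def circ(xy,r=33):
    from scipy.optimize import least_squares
    return least_squares(lambda p:np.hypot(*(xy-p).T)-r,xy.mean(0)+[20,-10],loss='soft_l1').x
E
python3 - <<'E'
from meas import *
for n in('scene','top'):
    c=cam(n);P=cloud(c);M=masks(c);print(n)
    roi=(P[...,0]>250)&(P[...,0]<900)&(P[...,1]>-450)&(P[...,1]<450)
    for k,zl,zh in(('red',100,260),('green',100,260)):
        q=sel(P,M[k]&roi,zl,zh); top=np.percentile(q[:,2],98); side=q[(q[:,2]<top-12)]; t=q[q[:,2]>top-4]
        print(k,'cap top',top.round(1),'topctr',((t.max(0)+t.min(0))/2).round(1),'axis',circ(side[:,:2]).round(1),len(side))
    for k,nm,zl,zh in(('blue','tray',-5,20),('black','mat',-5,12)):
        m=(M[k]&roi&(P[...,2]>zl)&(P[...,2]<zh)).astype(np.uint8)
        m=cv2.morphologyEx(m,cv2.MORPH_OPEN,np.ones((3,3)))
        l=cv2.connectedComponentsWithStats(m); 
        for i in range(1,l[0]):
            if l[2][i,4]<600: continue
            q=P[l[1]==i]; 
            r=cv2.minAreaRect(q[:,:2].astype(np.float32)); print(nm,l[3][i].round(),l[2][i,4],'z',np.median(q[:,2]).round(1),np.percentile(q[:,2],98).round(1),np.round(r[0],1),np.round(r[1],1),round(r[2],1))
    for k in('red','green'):
        q=sel(P,M[k]&roi,8,22); r=cv2.minAreaRect(q[:,:2].astype(np.float32));print('pad',k,len(q),np.median(q[:,2]).round(1),np.round(r[0],1),np.round(r[1],1),round(r[2],1))
    q=sel(P,M['white']&roi&(P[...,0]<600),50,70); 
    for s in(1,-1):
        pass
    lab=cv2.connectedComponentsWithStats((M['white']&roi&(P[...,2]>52)&(P[...,2]<68)).astype(np.uint8))
    for i in range(1,lab[0]):
        if lab[2][i,4]>150:
            q=P[lab[1]==i]; print('lid',lab[3][i].round(),q.mean(0).round(1),np.ptp(q,axis=0).round())
    # things in tube area
    q=P[roi]
    cv2.imwrite(f'pics/crop_{n}.png',cv2.resize(c['pixels'][90:240,180:330],None,fx=4,fy=4,interpolation=cv2.INTER_CUBIC))
E
```

```text
scene
red cap top 239.6 topctr [502.8 151.8 238.1] axis [507.5 149. ] 668meas.py:10: RuntimeWarning: Mean of empty slice.
  return least_squares(lambda p:np.hypot(*(xy-p).T)-r,xy.mean(0)+[20,-10],loss='soft_l1').x
  ret = um.true_divide(
Traceback (most recent call last):
  File "meas.py", line 10, in circ
    return least_squares(lambda p:np.hypot(*(xy-p).T)-r,xy.mean(0)+[20,-10],loss='soft_l1').x
           ~~~~~~~~~~~~~^^^^^^^^^^^^^^^^^^^^^^^^^^^^^^^^^^^^^^^^^^^^^^^^^^^^^^^^^^^^^^^^^^^
ValueError: Initial guess is outside of provided bounds
```

```bash
cat > m1.py <<'E'
from meas import *
for n,g in(('scene',(235,138)),('top',(211,145))):
    c=cam(n);P=cloud(c);M=masks(c);print(n, 'greenpx',hsv(c)[g[1],g[0]],P[g[1],g[0]].round())
    roi=(P[...,0]>250)&(P[...,0]<900)&(P[...,1]>-450)&(P[...,1]<650)
    h=hsv(c).astype(int); M['green']=(h[...,0]>45)&(h[...,0]<90)&(h[...,1]>90)&(h[...,2]>30)
    cx=c['pixels']
    cv2.imwrite(f'pics/crop_{n}.png',cv2.resize(cx[90:240,180:330],None,fx=4,fy=4,interpolation=cv2.INTER_CUBIC))
    for k,zl,zh in(('red',100,260),('green',100,260)):
        q=sel(P,M[k]&roi,zl,zh); top=np.percentile(q[:,2],97); side=q[(q[:,2]<top-12)]; t=q[q[:,2]>top-4]
        print(k,len(q),'cap top',top.round(1),'topctr',((t.max(0)+t.min(0))/2).round(1),'axis',len(side)>5 and circ(side[:,:2]).round(1),len(side))
    for k,nm,zl,zh in(('blue','tray',-5,20),('black','mat',-5,12)):
        m=(M[k]&roi&(P[...,2]>zl)&(P[...,2]<zh)).astype(np.uint8)
        m=cv2.morphologyEx(m,cv2.MORPH_OPEN,np.ones((3,3)))
        l=cv2.connectedComponentsWithStats(m); 
        for i in range(1,l[0]):
            if l[2][i,4]<600: continue
            q=P[l[1]==i]; 
            r=cv2.minAreaRect(q[:,:2].astype(np.float32)); print(nm,l[3][i].round(),l[2][i,4],'z',np.median(q[:,2]).round(1),np.percentile(q[:,2],98).round(1),np.round(r[0],1),np.round(r[1],1),round(r[2],1))
    for k in('red','green'):
        m=(M[k]&roi&(P[...,2]>8)&(P[...,2]<22)).astype(np.uint8); l=cv2.connectedComponentsWithStats(cv2.morphologyEx(m,cv2.MORPH_CLOSE,np.ones((3,3))))
        i=1+np.argmax(l[2][1:,4]); q=P[(l[1]==i)&(m>0)]; r=cv2.minAreaRect(q[:,:2].astype(np.float32));print('pad',k,len(q),np.median(q[:,2]).round(1),np.round(r[0],1),np.round(r[1],1),round(r[2],1))
    lab=cv2.connectedComponentsWithStats((M['white']&roi&(P[...,2]>52)&(P[...,2]<68)).astype(np.uint8))
    for i in range(1,lab[0]):
        if lab[2][i,4]>150:
            q=P[lab[1]==i]; print('lid',lab[3][i].round(),q.mean(0).round(1),np.ptp(q,axis=0).round())
E
python3 m1.py
```

```text
scene greenpx [ 66 102 133] [492. 255. 188.]
red 908 cap top 239.6 topctr [501.8 152.  238.4] axis [507.5 148.9] 663
green 605 cap top 215.2 topctr [503.5 252.2 214. ] axis [522.8 249.4] 436
tray [171. 222.] 2681 z 4.1 10.5 [528.6 406.9] [191.4 113.1] 1.1
pad red 225 16.0 [499.2 147.9] [89.8 84.9] 78.5
pad green 22 17.0 [728.8 320.6] [ 6.6 20.6] 14.0
lid [175. 151.] [753.7 331.3  58.4] [70. 64. 10.]
lid [ 87. 190.] [654.3 560.5  58.5] [68. 66. 11.]
lid [333. 202.] [360.6  92.9  58.6] [67. 62. 10.]
lid [287. 217.] [359.6 204.4  58.7] [68. 66. 10.]
top greenpx [ 63  88 176] [494. 249. 218.]
red 1355 cap top 241.9 topctr [502.9 149.4 240.7] axis [507.8 148.4] 765
green 1295 cap top 217.9 topctr [518.4 249.  217.1] axis [523.2 248.4] 665
tray [143. 214.] 4500 z 5.8 12.4 [530.  404.9] [191.4 114.3] 1.1
mat [354. 187.] 4587 z 5.7 8.4 [485.6 -36.5] [241.2 118.9] 3.9
pad red 653 17.6 [501.8 146.7] [91.3 91.6] 78.9
pad green 554 17.6 [521.3 244. ] [89.7 90.4] 78.9
lid [293.  60.] [819.7  -8.3  61.9] [150.  96.  13.]
lid [238.  70.] [824.2 127.2  60.4] [156.  96.  16.]
lid [158. 107.] [755.6 329.   60.3] [69. 65. 15.]
lid [ 54. 164.] [656.7 557.9  60.4] [68. 66. 13.]
lid [317. 234.] [362.5  91.2  60.6] [65. 65. 14.]
lid [260. 249.] [361.5 202.4  60.6] [67. 66. 14.]
```

View pics/crop_top.png

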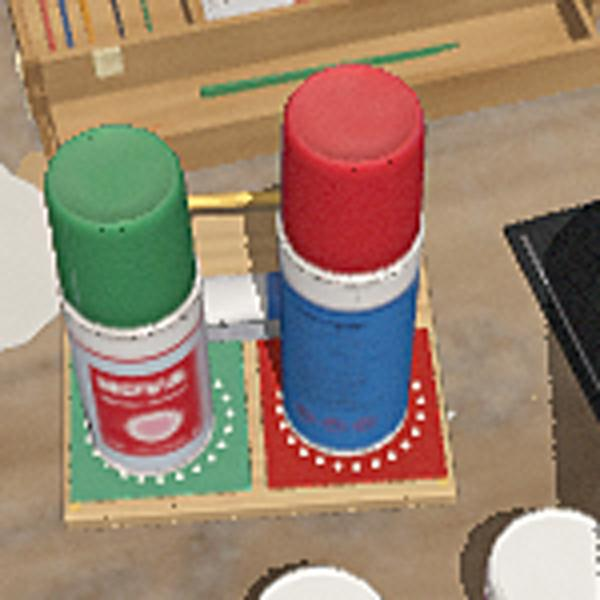

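The crop shows the white tube between the two cans at crop (235,300), with its blue band at (272,295). The dotted rings on the pads can be seen in front of each can. The sizes and heights match the text.

```bash
cat > go.py <<'E'
import sys; from h import *
# usage: go.py x y z closing_angle_deg  -> shift (units) and z turn (units)
from scipy.spatial.transform import Rotation as Ro
x,y,z,a=map(float,sys.argv[1:5]); s=bot.state(); R=np.array(s['eef_rot']); d=np.array([x,y,z])-s['ee_pos']
ca=np.degrees(np.arctan2(R[1,1],R[0,1])); da=(a-ca+90)%180-90
if len(sys.argv)>5: da+=180*np.sign(-da)
print('t',round(s['time'],1),'pos',np.round(s['ee_pos'],1),'closing',round(ca%180,2),'q',np.round(s['q']),'\nlinear',np.round(R.T@d/300,4),'rotz',round(-da/120,4),'| dist',np.linalg.norm(d).round(),'turn',round(da,1),'tilt',np.degrees(np.arccos(-R[2,2])).round(2))
E
python3 go.py 320 -300 340 35; python3 go.py 507.6 148.7 330 35
```

```text
t 0.2 pos [ 173.8 -626.   230.7] closing 105.51 q [-79.   7.  95.   0.  78.  -5.] 
linear [ 0.7603 -0.9172 -0.3633] rotz 0.5876 | dist 374.0 turn -70.5 tilt 0.06
t 0.2 pos [ 173.8 -626.   230.7] closing 105.51 q [-79.   7.  95.   0.  78.  -5.] 
linear [ 1.7629 -2.191  -0.3285] rotz 0.5876 | dist 849.0 turn -70.5 tilt 0.06
```

```bash
python3 -m handwheel '{"linear":[[0,0,-0.2],[0.2,-0.25,-0.36],[0.4,-0.5,-0.36],[0.6,-0.75,-0.36],[0.76,-0.917,-0.36],[0.76,-0.917,-0.36],[0.76,-0.917,-0.36],[0.76,-0.917,-0.36],[0.76,-0.917,-0.36],[0.76,-0.917,-0.36],[0.76,-0.917,-0.36],[0.76,-0.917,-0.36],[0.76,-0.917,-0.36],[0.76,-0.917,-0.36],[0.76,-0.917,-0.36],[0.76,-0.917,-0.36],[0.76,-0.917,-0.36],[0.76,-0.917,-0.36]],"rotation":[[0,0,-0.06],[0,0,-0.12],[0,0,-0.18],[0,0,-0.24],[0,0,-0.3],[0,0,-0.36],[0,0,-0.42],[0,0,-0.48],[0,0,-0.54],[0,0,-0.6],[0,0,-0.66],[0,0,-0.72],[0,0,-0.78],[0,0,-0.84],[0,0,-0.9],[0,0,-0.9125],[0,0,-0.9125],[0,0,-0.9125]],"grip":[1,1,1,1,1,1,1,1,1,1,1,1,1,1,1,1,1,1]}'; python3 go.py 450 -50 330 35;  python3 go.py 507.6 148.7 330 35
```

```text
time: 1.75
ee_pos: [319.9, -300.2, 339.3]
eef_rot: [[-0.573, 0.82, -0.0], [0.82, 0.573, -0.0], [-0.0, -0.0, -1.0]]
wrist_force: [0.1, -0.8, 0.6]
grip_width: 1.001
grasp_force: 0.0
t 1.8 pos [ 319.9 -300.2  339.3] closing 34.95 q [-50. -23. 112.  -0.  92. -85.] 
linear [0.4351 0.8332 0.0309] rotz -0.0004 | dist 282.0 turn 0.1 tilt 0.0
t 1.8 pos [ 319.9 -300.2  339.3] closing 34.95 q [-50. -23. 112.  -0.  92. -85.] 
linear [0.868  1.37   0.0309] rotz -0.0004 | dist 487.0 turn 0.1 tilt 0.0
```

```bash
python3 -m handwheel '{"linear":[[0.06,0.12,0],[0.13,0.24,0.01],[0.19,0.36,0.02],[0.25,0.48,0.03],[0.31,0.6,0.03],[0.38,0.72,0.03],[0.435,0.833,0.03],[0.435,0.833,0.03],[0.435,0.833,0.03],[0.435,0.833,0.03]],"rotation":[[0,0,0],[0,0,0],[0,0,0],[0,0,0],[0,0,0],[0,0,0],[0,0,0],[0,0,0],[0,0,0],[0,0,0]],"grip":[1,1,1,1,1,1,1,1,1,1]}'; python3 go.py 507.6 148.7 330 35
```

```text
time: 2.58
ee_pos: [449.6, -50.1, 330.2]
eef_rot: [[-0.574, 0.819, -0.0], [0.819, 0.574, -0.0], [-0.0, -0.001, -1.0]]
wrist_force: [-0.4, -0.0, 0.5]
grip_width: 1.004
grasp_force: 0.0
t 2.6 pos [449.6 -50.1 330.2] closing 35.01 q [-13. -21. 111.  -0.  90. -48.] 
linear [4.318e-01 5.385e-01 4.000e-04] rotz 0.0001 | dist 207.0 turn -0.0 tilt 0.04
```

Run:
```python
from meas import *
from scipy.optimize import least_squares
for n in('scene','top'):
    c=cam(n);P=cloud(c);cz=c['range_z']
    for nm,(x,y) in dict(red=(505,149),green=(521,249)).items():
        near=np.hypot(P[...,0]-x,P[...,1]-y)<42
        for lo,hi in((30,70),(70,110),(110,140),(150,190),(160,205 if nm=='green' else 230)):
            q=P[near&(P[...,2]>lo)&(P[...,2]<hi)][:,:2]
            if len(q)<30: continue
            f=least_squares(lambda p:np.hypot(*(q-p[:2]).T)-p[2],[x,y,33],loss='soft_l1'); g=least_squares(lambda p:np.hypot(*(q-p[:2]).T)-33,[x,y],loss='soft_l1')
            print(n,nm,lo,hi,len(q),f.x.round(1),g.x.round(1))
        top=240 if nm=='red' else 216
        m=near&(abs(P[...,2]-top)<5); q=P[m]; print(' top',len(q),q[:,2].mean().round(1),'r',cv2.minEnclosingCircle(q[:,:2].astype(np.float32)))
```

```text
scene red 30 70 402 [504.7 149.7  32.6] [505.1 149.5]
scene red 70 110 429 [504.6 149.8  32.6] [505.1 149.5]
scene red 110 140 340 [504.9 149.7  32.7] [505.2 149.6]
scene red 150 190 517 [504.7 149.6  31.6] [506.1 148.8]
scene red 160 230 915 [504.6 149.8  30.5] [507.2 148.4]
 top 257 237.9 r ((502.03192138671875, 151.25863647460938), 29.760211944580078)
scene green 30 70 416 [520.  249.8  32.6] [520.4 249.7]
scene green 70 110 452 [519.9 249.8  32.6] [520.3 249.7]
scene green 110 140 364 [520.2 249.8  32.7] [520.5 249.6]
scene green 150 190 510 [519.9 249.7  30.6] [522.6 248.7]
scene green 160 205 588 [519.9 249.8  30.2] [523.  248.6]
 top 283 213.9 r ((517.4386596679688, 250.50489807128906), 28.70699119567871)
top red 30 70 332 [504.7 148.7  32.6] [505.1 148.5]
top red 70 110 366 [504.7 148.7  32.6] [505.2 148.5]
top red 110 140 310 [504.7 148.7  32.5] [505.2 148.6]
top red 150 190 526 [505.  148.6  31.9] [506.2 148.3]
top red 160 230 952 [505.  148.6  30.9] [507.3 147.8]
 top 809 239.6 r ((502.736328125, 148.32949829101562), 30.173738479614258)
top green 30 70 328 [520.3 248.7  32.7] [520.7 248.7]
top green 70 110 378 [520.2 248.7  32.7] [520.6 248.7]
top green 110 140 318 [520.3 248.6  32.7] [520.7 248.6]
top green 150 190 477 [520.  248.7  30.5] [522.9 248.4]
top green 160 205 568 [520.1 248.7  30.3] [523.3 248.4]
 top 798 215.5 r ((518.9300537109375, 248.08013916015625), 30.216297149658203)
```

```bash
python3 go.py 504.8 149.2 330 35; python3 -m handwheel '{"linear":[[0.1,0.12,0],[0.2,0.24,0],[0.3,0.36,0],[0.4,0.48,0],[0.435,0.539,0],[0.435,0.539,0],[0.435,0.539,0.0],[0.435,0.539,0.0]],"rotation":[[0,0,0],[0,0,0],[0,0,0],[0,0,0],[0,0,0],[0,0,0],[0,0,0],[0,0,0]],"grip":[1,1,1,1,1,1,1,1]}'; python3 go.py 504.8 149.2 186 35
```

```text
t 2.7 pos [449.4 -51.  330.3] closing 34.89 q [-13. -21. 111.  -0.  90. -48.] 
linear [0.4418 0.5332 0.0009] rotz -0.0009 | dist 208.0 turn 0.1 tilt 0.02
time: 3.35
ee_pos: [507.4, 148.4, 330.2]
eef_rot: [[-0.572, 0.82, -0.0], [0.82, 0.572, -0.001], [-0.0, -0.001, -1.0]]
wrist_force: [-0.2, -0.3, -1.0]
grip_width: 1.001
grasp_force: 0.0
t 3.4 pos [507.4 148.4 330.2] closing 34.91 q [ 10. -11. 103.  -0.  88. -24.] 
linear [ 0.0073 -0.0052  0.4807] rotz -0.0007 | dist 144.0 turn 0.1 tilt 0.04
```

```bash
python3 -m handwheel '{"linear":[[0.007,-0.005,0.06],[0.007,-0.005,0.12],[0.007,-0.005,0.18],[0.007,-0.005,0.24],[0.007,-0.005,0.3],[0.007,-0.005,0.36],[0.007,-0.005,0.42],[0.007,-0.005,0.46],[0.007,-0.005,0.48],[0.007,-0.005,0.48],[0.007,-0.005,0.48]],"rotation":[[0,0,0],[0,0,0],[0,0,0],[0,0,0],[0,0,0],[0,0,0],[0,0,0],[0,0,0],[0,0,0],[0,0,0],[0,0,0]],"grip":[1,1,1,1,1,1,1,1,1,1,1]}';  python3 go.py 504.8 149.2 186 35
python3 - <<'E'
from h import *
c=cam('scene'); cv2.imwrite('pics/g1.png',cv2.resize(c['pixels'][60:240,180:380],None,fx=3,fy=3))
E
```

```text
time: 4.27
ee_pos: [505.2, 149.9, 187.0]
eef_rot: [[-0.573, 0.82, 0.001], [0.82, 0.573, 0.0], [-0.0, 0.001, -1.0]]
wrist_force: [-0.5, 0.5, 0.2]
grip_width: 1.0
grasp_force: 0.0
t 4.3 pos [505.2 149.9 187. ] closing 34.94 q [ 11.  -7. 113.  -0.  74. -24.] 
linear [-0.0011 -0.0024  0.0033] rotz -0.0005 | dist 1.0 turn 0.1 tilt 0.05
```

View pics/g1.png

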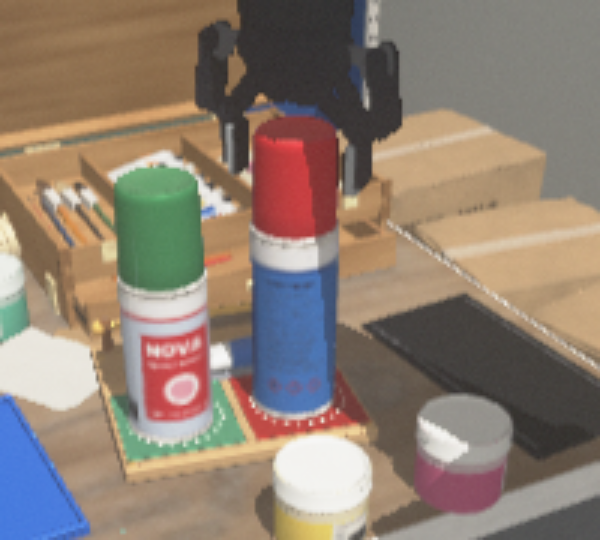

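The open fingers, at crop (235,150) and (355,165), straddle the red cap at (295,175). The green can is clear of them.

```bash
python3 -m handwheel '{"linear":[[0,0,0],[0,0,0],[0,0,0],[0,0,0],[0,0,0],[0,0,0],[0,0,0],[0,0,0],[0,0,-0.02],[0,0,-0.06],[0,0,-0.11],[0,0,-0.16],[0,0,-0.2],[0,0,-0.2]],"rotation":[[0,0,0],[0,0,0],[0,0,0],[0,0,0],[0,0,0],[0,0,0],[0,0,0],[0,0,0],[0,0,0],[0,0,0],[0,0,0],[0,0,0],[0,0,0],[0,0,0]],"grip":[0.5,0.5,0.5,0.5,0.5,0.5,0.5,0.5,0.5,0.5,0.5,0.5,0.5,0.5]}'; python3 go.py 540.5 -32.8 246 35
```

```text
time: 5.48
ee_pos: [506.3, 150.9, 249.8]
eef_rot: [[-0.574, 0.819, 0.005], [0.819, 0.574, 0.001], [-0.002, 0.005, -1.0]]
wrist_force: [0.2, 0.5, -1.6]
grip_width: 0.759
grasp_force: 67.0
t 5.5 pos [506.3 150.9 249.8] closing 35.02 q [ 11.  -9. 109.   0.  80. -24.] 
linear [-0.567  -0.258   0.0128] rotz 0.0002 | dist 187.0 turn -0.0 tilt 0.31
```

```bash
python3 -m handwheel '{"linear":[[-0.03,-0.014,0],[-0.09,-0.04,0],[-0.15,-0.07,0],[-0.21,-0.1,0],[-0.28,-0.13,0.01],[-0.35,-0.16,0.01],[-0.42,-0.19,0.01],[-0.49,-0.22,0.01],[-0.54,-0.245,0.01],[-0.56,-0.255,0.01],[-0.567,-0.258,0.01],[-0.567,-0.258,0.01],[-0.567,-0.258,0.01]],"rotation":[[0,0,0],[0,0,0],[0,0,0],[0,0,0],[0,0,0],[0,0,0],[0,0,0],[0,0,0],[0,0,0],[0,0,0],[0,0,0],[0,0,0],[0,0,0]],"grip":[0.5,0.5,0.5,0.5,0.5,0.5,0.5,0.5,0.5,0.5,0.5,0.5,0.5]}'; python3 go.py 540.5 -32.8 175 35
python3 - <<'E'
from meas import *
from scipy.optimize import least_squares
for n in('scene','top'):
    c=cam(n);P=cloud(c)
    if n=='scene': cv2.imwrite('pics/g2.png',cv2.resize(c['pixels'][40:240,180:420],None,fx=3,fy=3))
    near=np.hypot(P[...,0]-540,P[...,1]+33)<45
    q=P[near&(P[...,2]>60)&(P[...,2]<190)]
    for lo in(80,120):
        r=q[(q[:,2]>lo)&(q[:,2]<lo+40)][:,:2]; print(n,lo,len(r),least_squares(lambda p:np.hypot(*(r-p[:2]).T)-32.7,[540,-33],loss='soft_l1').x.round(1))
    b=P[near&(P[...,2]>20)&(P[...,2]<260)][:,2]; print('low',np.percentile(b,[0,1]).round(1))
E
```

```text
time: 6.57
ee_pos: [538.7, -32.6, 242.8]
eef_rot: [[-0.574, 0.819, -0.001], [0.819, 0.574, 0.001], [0.001, -0.0, -1.0]]
wrist_force: [-0.4, 0.5, -1.7]
grip_width: 0.757
grasp_force: 67.0
t 6.6 pos [538.7 -32.6 242.8] closing 35.04 q [ -9.  -7. 108.   0.  80. -44.] 
linear [-0.0042  0.0046  0.2259] rotz 0.0003 | dist 68.0 turn -0.0 tilt 0.07
scene 80 379 [537.8 -33.3]
scene 120 415 [538.  -33.1]
low [70.6 73.4]
top 80 421 [537.6 -34.3]
top 120 466 [537.8 -34.2]
low [71.1 75.7]
```

View pics/g2.png

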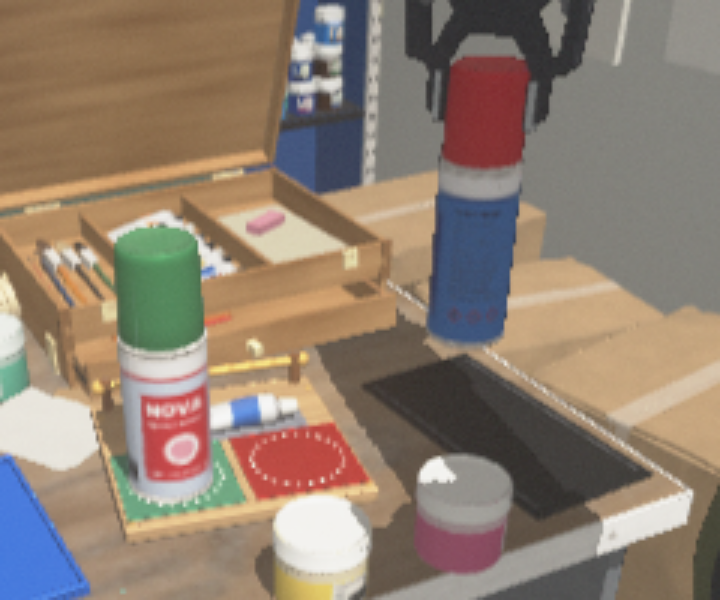

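The red can hangs upright from the gripper at crop (475,200), above the mat. The tube lies undisturbed at crop (255,410), and the red pad is bare at (297,460).

```bash
python3 -m handwheel '{"linear":[[-0.004,0.004,0.04],[-0.004,0.004,0.09],[-0.004,0.004,0.14],[-0.004,0.004,0.18],[-0.004,0.004,0.2],[-0.004,0.004,0.21],[-0.004,0.004,0.215],[-0.004,0.004,0.22],[-0.004,0.004,0.222],[-0.004,0.004,0.222]],"rotation":[[0,0,0],[0,0,0],[0,0,0],[0,0,0],[0,0,0],[0,0,0],[0,0,0],[0,0,0],[0,0,0],[0,0,0]],"grip":[0.5,0.5,0.5,0.5,0.5,0.5,0.5,0.5,0.5,0.5]}'
```

```text
time: 7.5
ee_pos: [541.2, -33.5, 177.4]
eef_rot: [[-0.574, 0.819, 0.001], [0.819, 0.574, -0.0], [-0.001, 0.001, -1.0]]
wrist_force: [-0.1, -0.2, -2.9]
grip_width: 0.763
grasp_force: 67.1
```

```bash
python3 -m handwheel '{"linear":[[0,0,0.004],[0,0,0.006],[0,0,0.006]],"rotation":[[0,0,0],[0,0,0],[0,0,0]],"grip":[0.5,0.5,0.5]}'
```

```text
time: 7.75
ee_pos: [541.3, -33.6, 176.1]
eef_rot: [[-0.574, 0.819, 0.002], [0.819, 0.574, -0.0], [-0.001, 0.001, -1.0]]
wrist_force: [-0.2, 0.3, 2.8]
grip_width: 0.76
grasp_force: 67.4
```

```bash
python3 -m handwheel '{"linear":[[0,0,0],[0,0,0],[0,0,0],[0,0,0],[0,0,0],[0,0,-0.03],[0,0,-0.1],[0,0,-0.2],[0,0,-0.3],[0,0,-0.3]],"rotation":[[0,0,0],[0,0,0],[0,0,0],[0,0,0],[0,0,0],[0,0,0],[0,0,0],[0,0,0],[0,0,0],[0,0,0]],"grip":[0.85,1,1,1,1,1,1,1,1,1]}'; python3 go.py 520.1 249.2 266 35
python3 - <<'E'
from meas import *
from scipy.optimize import least_squares
for n in('scene','top'):
    c=cam(n);P=cloud(c)
    near=np.hypot(P[...,0]-540,P[...,1]+33)<45
    q=P[near&(P[...,2]>30)&(P[...,2]<150)]
    for lo in(30,100):
        r=q[(q[:,2]>lo)&(q[:,2]<lo+40)][:,:2]; print(n,lo,len(r),least_squares(lambda p:np.hypot(*(r-p[:2]).T)-32.7,[540,-33],loss='soft_l1').x.round(1))
E
```

```text
time: 8.58
ee_pos: [543.9, -33.9, 273.5]
eef_rot: [[-0.574, 0.819, 0.012], [0.819, 0.574, -0.002], [-0.009, 0.009, -1.0]]
wrist_force: [1.3, 0.9, 1.1]
grip_width: 0.999
grasp_force: 0.0
t 8.6 pos [543.9 -33.9 273.5] closing 35.02 q [ -9.  -8. 106.   0.  82. -44.] 
linear [0.8186 0.4764 0.022 ] rotz 0.0002 | dist 284.0 turn -0.0 tilt 0.72
scene 30 352 [540.7 -34.5]
scene 100 394 [540.6 -34.6]
top 30 362 [540.5 -35.7]
top 100 450 [540.5 -35.7]
```

```bash
python3 -m handwheel '{"linear":[[0.1,0.06,0],[0.2,0.12,0],[0.3,0.175,0],[0.4,0.234,0],[0.5,0.29,0],[0.6,0.35,0],[0.7,0.41,0],[0.8,0.47,0],[0.82,0.476,0],[0.82,0.476,0],[0.82,0.476,0],[0.82,0.476,0]],"rotation":[[0,0,0],[0,0,0],[0,0,0],[0,0,0],[0,0,0],[0,0,0],[0,0,0],[0,0,0],[0,0,0],[0,0,0],[0,0,0],[0,0,0]],"grip":[1,1,1,1,1,1,1,1,1,1,1,1]}'; python3 go.py 520.1 249.2 162 35
```

```text
time: 9.68
ee_pos: [516.5, 248.7, 264.2]
eef_rot: [[-0.573, 0.82, -0.001], [0.82, 0.573, -0.001], [-0.0, -0.001, -1.0]]
wrist_force: [0.1, -0.8, -1.0]
grip_width: 1.004
grasp_force: 0.0
t 9.7 pos [516.5 248.7 264.2] closing 34.95 q [ 20.  -4. 102.  -0.  81. -15.] 
linear [-0.0056  0.0112  0.3408] rotz -0.0004 | dist 102.0 turn 0.0 tilt 0.08
```

```bash
python3 -m handwheel '{"linear":[[-0.006,0.011,0],[-0.006,0.011,0.06],[-0.006,0.011,0.13],[-0.006,0.011,0.2],[-0.006,0.011,0.27],[-0.006,0.011,0.32],[-0.006,0.011,0.34],[-0.006,0.011,0.34],[-0.006,0.011,0.34],[-0.006,0.011,0.34],[-0.006,0.011,0.34],[-0.006,0.011,0.34],[-0.006,0.011,0.34],[-0.006,0.011,0.34],[-0.006,0.011,0.34],[-0.006,0.011,0.34],[-0.006,0.011,0.34],[-0.006,0.011,0.34]],"rotation":[[0,0,0],[0,0,0],[0,0,0],[0,0,0],[0,0,0],[0,0,0],[0,0,0],[0,0,0],[0,0,0],[0,0,0],[0,0,0],[0,0,0],[0,0,0],[0,0,0],[0,0,0],[0,0,0],[0,0,0],[0,0,0]],"grip":[1,1,1,1,1,1,1,1,1,1,0.5,0.5,0.5,0.5,0.5,0.5,0.5,0.5]}'; python3 go.py 431 -40 222 35
```

```text
time: 11.18
ee_pos: [521.1, 250.6, 164.8]
eef_rot: [[-0.574, 0.819, 0.002], [0.819, 0.574, 0.001], [-0.001, 0.002, -1.0]]
wrist_force: [-1.0, -0.6, 5.3]
grip_width: 0.757
grasp_force: 67.5
t 11.2 pos [521.1 250.6 164.8] closing 35.02 q [ 20.   1. 108.  -0.  71. -15.] 
linear [-0.6211 -0.8014 -0.1921] rotz 0.0002 | dist 310.0 turn -0.0 tilt 0.15
```

```bash
python3 -m handwheel '{"linear":[[0,0,-0.02],[0,0,-0.06],[0,0,-0.11],[0,0,-0.15],[-0.02,-0.025,-0.19],[-0.06,-0.08,-0.19],[-0.11,-0.14,-0.19],[-0.17,-0.22,-0.19],[-0.23,-0.3,-0.19],[-0.29,-0.38,-0.19],[-0.35,-0.455,-0.19],[-0.41,-0.53,-0.19],[-0.47,-0.61,-0.19],[-0.53,-0.69,-0.19],[-0.58,-0.75,-0.19],[-0.61,-0.785,-0.19],[-0.62,-0.8,-0.19],[-0.621,-0.801,-0.19],[-0.621,-0.801,-0.19]],"rotation":[[0,0,0],[0,0,0],[0,0,0],[0,0,0],[0,0,0],[0,0,0],[0,0,0],[0,0,0],[0,0,0],[0,0,0],[0,0,0],[0,0,0],[0,0,0],[0,0,0],[0,0,0],[0,0,0],[0,0,0],[0,0,0],[0,0,0]],"grip":[0.5,0.5,0.5,0.5,0.5,0.5,0.5,0.5,0.5,0.5,0.5,0.5,0.5,0.5,0.5,0.5,0.5,0.5,0.5]}'; python3 go.py 431 -40 152.8 35
```

```text
time: 12.77
ee_pos: [430.3, -40.0, 220.2]
eef_rot: [[-0.573, 0.819, 0.0], [0.819, 0.573, 0.0], [0.0, 0.001, -1.0]]
wrist_force: [0.2, 0.7, -2.5]
grip_width: 0.761
grasp_force: 67.4
t 12.8 pos [430.3 -40.  220.2] closing 34.98 q [-12. -22. 122.   0.  80. -47.] 
linear [-0.0014  0.0019  0.2246] rotz -0.0001 | dist 67.0 turn 0.0 tilt 0.03
```

```bash
python3 -m handwheel '{"linear":[[0,0,0.04],[0,0,0.09],[0,0,0.14],[0,0,0.18],[0,0,0.2],[0,0,0.21],[0,0,0.215],[0,0,0.22],[0,0,0.22]],"rotation":[[0,0,0],[0,0,0],[0,0,0],[0,0,0],[0,0,0],[0,0,0],[0,0,0],[0,0,0],[0,0,0]],"grip":[0.5,0.5,0.5,0.5,0.5,0.5,0.5,0.5,0.5]}'
```

```text
time: 13.52
ee_pos: [430.8, -40.1, 154.4]
eef_rot: [[-0.574, 0.819, 0.001], [0.819, 0.574, -0.0], [-0.001, 0.001, -1.0]]
wrist_force: [-0.4, 0.6, -3.5]
grip_width: 0.761
grasp_force: 67.4
```

```bash
python3 -m handwheel '{"linear":[[0,0,0.003],[0,0,0.006],[0,0,0.006]],"rotation":[[0,0,0],[0,0,0],[0,0,0]],"grip":[0.5,0.5,0.5]}'
```

```text
time: 13.77
ee_pos: [430.9, -40.3, 152.8]
eef_rot: [[-0.574, 0.819, 0.001], [0.819, 0.574, -0.0], [-0.001, 0.001, -1.0]]
wrist_force: [0.2, -0.1, -1.4]
grip_width: 0.758
grasp_force: 67.9
```

```bash
python3 -m handwheel '{"linear":[[0,0,0.003],[0,0,0.003],[0,0,0.003],[0,0,0.003],[0,0,0.003],[0,0,0.003],[0,0,-0.03],[0,0,-0.1],[0,0,-0.2],[0,0,-0.3],[0,0,-0.3],[0,0,-0.3]],"rotation":[[0,0,0],[0,0,0],[0,0,0],[0,0,0],[0,0,0],[0,0,0],[0,0,0],[0,0,0],[0,0,0],[0,0,0],[0,0,0],[0,0,0]],"grip":[0.5,0.85,1,1,1,1,1,1,1,1,1,1]}'
cat > m2.py <<'E'
from meas import *
from scipy.optimize import least_squares
for n in('scene','top'):
    c=cam(n);P=cloud(c);h=hsv(c).astype(int); print(n)
    cv2.imwrite(f'pics/st_{n}.png',cv2.resize(c['pixels'][100:250,180:380],None,fx=4,fy=4,interpolation=cv2.INTER_CUBIC))
    for x,y in((540,-35),(431,-40)):
        near=np.hypot(P[...,0]-x,P[...,1]-y)<45
        for lo in(20,90):
            r=P[near&(P[...,2]>lo)&(P[...,2]<lo+45)][:,:2]; print('can',lo,len(r),least_squares(lambda p:np.hypot(*(r-p[:2]).T)-32.7,[x,y],loss='soft_l1').x.round(1))
    M=masks(c); M['green']=(h[...,0]>45)&(h[...,0]<90)&(h[...,1]>90)&(h[...,2]>30)
    for k,ctr in(('red',(501,147)),('green',(521,246))):
        m=M[k]&(P[...,2]>8)&(P[...,2]<24)&(np.hypot(P[...,0]-ctr[0],P[...,1]-ctr[1])<75); q=P[m]; r=cv2.minAreaRect(q[:,:2].astype(np.float32)); print('pad',k,len(q),'z',np.median(q[:,2]).round(1),np.round(r[0],1),np.round(r[1],1),round(r[2],1))
    y=np.array([.194,.981]); x=np.array([.981,-.194]); D=P[...,:2]-np.array([550.5,188]); a=D@x;b=D@y; bd=P[...,2]
    m=(abs(a-26)<30)&(abs(b)<85)&(bd>21)&(bd<60); q=P[m]; r=cv2.minAreaRect(q[:,:2].astype(np.float32)); print('tube',len(q),np.round(r[0],1),np.round(r[1],1),round(r[2],1),'top z',np.percentile(q[:,2],[90,98]).round(1))
    for lo in range(-70,70,20):
        s=m&(b>=lo)&(b<lo+20)
        if s.sum()>5: print('  b',lo,'a',np.percentile(a[s],[2,98]).round(1),'z',np.percentile(bd[s],95).round(1))
    mb=m&(h[...,0]>100)&(h[...,0]<125)&(h[...,1]>120); print(' band b',np.percentile(b[mb],[2,50,98]).round(1))
    mm=m|False; print(' b range',np.percentile(b[mm],[0.5,99.5]).round(1))
E
python3 m2.py
```

```text
time: 14.77
ee_pos: [431.7, -40.4, 245.3]
eef_rot: [[-0.574, 0.819, 0.005], [0.819, 0.574, -0.001], [-0.004, 0.004, -1.0]]
wrist_force: [-0.6, -0.6, -0.4]
grip_width: 1.001
grasp_force: 0.0
scene
can 20 392 [540.7 -34.5]
can 90 439 [540.7 -34.7]
can 20 454 [430.7 -41.6]
can 90 543 [430.8 -41.5]
pad red 626 z 15.8 [502.6 146.1] [92.6 89.9] 80.4
pad green 1 z 16.3 [486.9 291.8] [0. 0.] 0.0
tube 328 [572.8 172.7] [112.1  30.8] 75.6 top z [36.3 38.5]
  b -70 a [15.6 25.8] z 33.3
  b -50 a [12.  27.7] z 38.7
  b -30 a [11.1 32.3] z 38.0
  b -10 a [12.6 34.2] z 34.5
  b 10 a [12.2 39.7] z 29.9
  b 30 a [12.5 40.2] z 25.6
 band b [-30.8 -21.7 -11.8]
 b range [-64.9  42.8]
top
can 20 400 [540.4 -35.7]
can 90 475 [540.5 -35.7]
can 20 402 [430.3 -42.3]
can 90 529 [430.4 -42.4]
pad red 1495 z 17.6 [502.2 146.6] [91.4 93.6] 78.8
pad green 1455 z 17.6 [522. 244.] [89.7 91.3] 79.0
tube 569 [571.9 173.4] [115.1  33.5] 71.6 top z [39.  40.8]
  b -70 a [16.9 29.9] z 36.2
  b -50 a [12.3 31.5] z 41.1
  b -30 a [12.9 35.4] z 40.0
  b -10 a [13.4 37.4] z 36.4
  b 10 a [13.5 42.8] z 32.0
  b 30 a [14.  43.8] z 26.5
 band b [-32.9 -22.6 -11.8]
 b range [-67.6  44.1]
```

View pics/st_top.png

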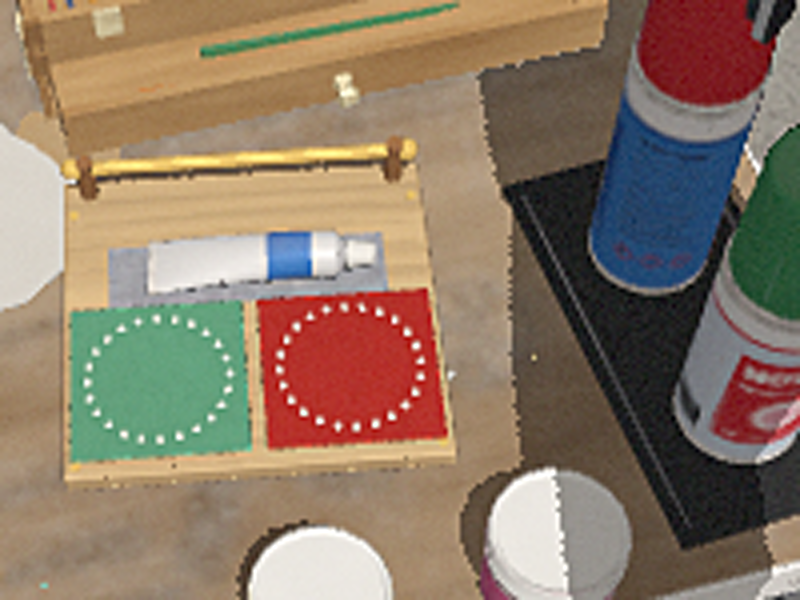

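The top view shows the stand cleared. The tube lies at crop (150–378, 232–293) with its cap to the right, behind the green pad (158,378) and the red pad (350,368). Both cans stand upright on the mat, with bases near (655,270) and (750,440).

Run:
```python
from meas import *
for n in('top','scene'):
    c=cam(n);P=cloud(c);h=hsv(c).astype(int)
    if n=='top': 
        for (u,v,z) in((149,247,18),(150,293,17),(377,253,27),(265,293,18),(264,234,36)):
            print((u,v),onplane(c,u/4+180-.4,v/4+100-.4,z).round(1))
    y=np.array([.194,.981]); x=np.array([.981,-.194]); D=P[...,:2]-np.array([550.5,188]); a=D@x;b=D@y
    m=((abs(a-26)<32)&(abs(b)<90)&(h[...,1]<45)&(h[...,2]>165)&(P[...,2]>15.5))|((abs(a-26)<30)&(abs(b)<80)&(h[...,0]>100)&(h[...,0]<125)&(h[...,1]>120))
    m=cv2.morphologyEx(m.astype(np.uint8),cv2.MORPH_CLOSE,np.ones((3,3)));l=cv2.connectedComponentsWithStats(m);i=1+np.argmax(l[2][1:,4]);s=l[1]==i
    print(n,s.sum(),'b',np.percentile(b[s],[.5,99.5]).round(1))
    for lo in range(-70,70,10):
        t=s&(b>=lo)&(b<lo+10)
        if t.sum()>5:
            k=t&(P[...,2]>np.percentile(P[t][:,2],80)); print('  b',lo+5,'a',np.percentile(a[t],[1,99]).round(1),'crest a',a[k].mean().round(1),'z',np.percentile(P[t][:,2],90).round(1))
```

```text
(149, 247) [604.7 230.8  18. ]
(150, 293) [575.6 236.9  17. ]
(377, 253) [561.6 114.4  27. ]
(265, 293) [558.5 177.6  18. ]
(264, 234) [583.5 171.2  36. ]
top 992 b [-73.7  74.4]
  b -65 a [ 9.  45.6] crest a 23.2 z 34.8
  b -55 a [10.7 42.4] crest a 23.9 z 35.5
  b -45 a [ 8.4 32.5] crest a 24.2 z 40.7
  b -35 a [ 7.4 32.5] crest a 23.8 z 40.7
  b -25 a [ 9.  33.2] crest a 25.6 z 40.4
  b -15 a [ 8.8 35.1] crest a 24.9 z 38.6
  b -5 a [ 7.9 36. ] crest a 25.5 z 36.0
  b 5 a [-504.6   39. ] crest a -172.4 z 35.1
  b 15 a [ 8.9 41.8] crest a 27.1 z 31.2
  b 25 a [ 9.7 42.5] crest a 26.3 z 28.8
  b 35 a [ 8.4 44.2] crest a 28.6 z 27.1
  b 45 a [ 8.8 45.1] crest a 30.4 z 22.5
  b 55 a [12.7 48.2] crest a 26.1 z 19.0
  b 65 a [ 7.3 45.2] crest a 23.6 z 17.6
scene 353 b [-65.4  57.9]
  b -65 a [16.5 56.7] crest a 22.3 z 33.0
  b -55 a [16.5 26.6] crest a 21.7 z 34.0
  b -45 a [11.3 26.7] crest a 23.0 z 37.5
  b -35 a [10.7 27.5] crest a 21.3 z 39.1
  b -25 a [11.9 24.3] crest a 20.6 z 38.3
  b -15 a [11.8 35.6] crest a 24.5 z 35.9
  b -5 a [11.9 33.4] crest a 25.0 z 34.8
  b 5 a [13.3 35.2] crest a 24.7 z 32.1
  b 15 a [ 9.1 37.1] crest a 23.0 z 30.1
  b 25 a [14.  40.6] crest a 26.6 z 27.7
  b 35 a [12.  41.6] crest a 25.0 z 24.7
  b 45 a [ 9.6 45.3] crest a 29.1 z 21.0
  b 55 a [-3.  45.1] crest a 31.1 z 17.4
```

```bash
python3 go.py 575.9 174.1 245 166.5; python3 go.py 575.9 174.1 15 166.5
```

```text
t 15.0 pos [429.6 -39.9 240.6] closing 35.01 q [-12. -22. 120.   0.  82. -47.] 
linear [ 0.3045  0.8088 -0.0155] rotz 0.4043 | dist 259.0 turn -48.5 tilt 0.16
t 15.0 pos [429.6 -39.9 240.6] closing 35.01 q [-12. -22. 120.   0.  82. -47.] 
linear [0.3029 0.8102 0.7511] rotz 0.4043 | dist 344.0 turn -48.5 tilt 0.16
```

```bash
python3 -m handwheel '{"linear":[[0.03,0.09,0],[0.07,0.18,0],[0.1,0.27,0],[0.135,0.36,0],[0.17,0.45,0],[0.2,0.54,0],[0.235,0.63,0],[0.27,0.72,0],[0.304,0.81,0],[0.304,0.81,0.1],[0.304,0.81,0.2],[0.304,0.81,0.3],[0.304,0.81,0.4],[0.304,0.81,0.45],[0.304,0.81,0.45],[0.304,0.81,0.45]],"rotation":[[0,0,0.05],[0,0,0.1],[0,0,0.15],[0,0,0.2],[0,0,0.25],[0,0,0.3],[0,0,0.35],[0,0,0.4],[0,0,0.404],[0,0,0.404],[0,0,0.404],[0,0,0.404],[0,0,0.404],[0,0,0.404],[0,0,0.404],[0,0,0.404]],"grip":[0.65,0.65,0.65,0.65,0.65,0.65,0.65,0.65,0.65,0.65,0.65,0.65,0.65,0.65,0.65,0.65]}'; python3 go.py 575.9 174.1 16 166.5
python3 - <<'E'
from h import *
c=cam('scene'); cv2.imwrite('pics/g3.png',cv2.resize(c['pixels'][100:240,190:370],None,fx=4,fy=4))
E
```

```text
time: 16.3
ee_pos: [575.6, 173.7, 104.9]
eef_rot: [[0.233, 0.973, -0.004], [0.973, -0.233, -0.001], [-0.002, -0.004, -1.0]]
wrist_force: [0.8, 0.7, -0.1]
grip_width: 0.649
grasp_force: 0.0
t 16.3 pos [575.6 173.7 104.9] closing 166.54 q [ 12.   7. 107.  -0.  66.  25.] 
linear [0.0021 0.0019 0.2965] rotz 0.0003 | dist 89.0 turn -0.0 tilt 0.26
```

View pics/g3.png

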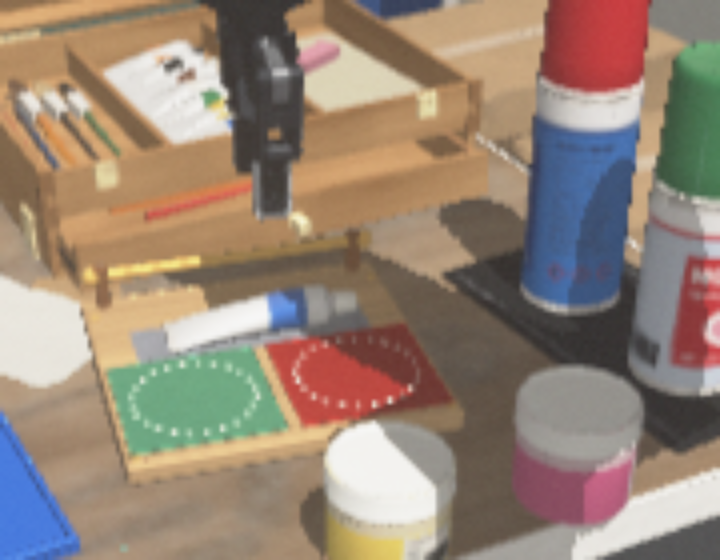

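The gripper at crop (265,180) is centred over the tube at crop (245,320). The cans and jars have not moved.

```bash
python3 -m handwheel '{"linear":[[0.002,0.002,0.05],[0.002,0.002,0.11],[0.002,0.002,0.17],[0.002,0.002,0.22],[0.002,0.002,0.25],[0.002,0.002,0.27],[0.002,0.002,0.28],[0.002,0.002,0.285],[0.002,0.002,0.29],[0.002,0.002,0.29],[0.002,0.002,0.29]],"rotation":[[0,0,0],[0,0,0],[0,0,0],[0,0,0],[0,0,0],[0,0,0],[0,0,0],[0,0,0],[0,0,0],[0,0,0],[0,0,0]],"grip":[0.65,0.65,0.65,0.65,0.65,0.65,0.65,0.65,0.65,0.65,0.65]}'; python3 go.py 575.9 174.1 15 166.5
```

```text
time: 17.27
ee_pos: [578.3, 174.6, 20.9]
eef_rot: [[0.233, 0.973, 0.001], [0.973, -0.233, 0.0], [0.001, 0.001, -1.0]]
wrist_force: [0.3, 1.1, 0.2]
grip_width: 0.65
grasp_force: 0.0
t 17.3 pos [578.3 174.6  20.9] closing 166.54 q [ 12.  14. 109.   0.  57.  25.] 
linear [-0.0035 -0.0074  0.0196] rotz 0.0003 | dist 6.0 turn -0.0 tilt 0.07
```

```bash
python3 -m handwheel '{"linear":[[-0.003,-0.007,0.008],[-0.003,-0.007,0.015],[-0.003,-0.007,0.017],[-0.003,-0.007,0.017]],"rotation":[[0,0,0],[0,0,0],[0,0,0],[0,0,0]],"grip":[0.65,0.65,0.65,0.65]}'; python3 go.py 575.9 174.1 15 166.5
```

```text
time: 17.6
ee_pos: [575.2, 174.0, 14.7]
eef_rot: [[0.233, 0.973, -0.001], [0.973, -0.233, -0.0], [-0.0, -0.001, -1.0]]
wrist_force: [0.0, 0.1, 0.4]
grip_width: 0.653
grasp_force: 0.0
t 17.6 pos [575.2 174.   14.7] closing 166.54 q [ 12.  14. 109.  -0.  57.  25.] 
linear [ 0.0008  0.0022 -0.0011] rotz 0.0003 | dist 1.0 turn -0.0 tilt 0.03
```

```bash
python3 -m handwheel '{"linear":[[0,0,0],[0,0,0],[0,0,0],[0,0,0],[0,0,0],[0,0,0]],"rotation":[[0,0,0],[0,0,0],[0,0,0],[0,0,0],[0,0,0],[0,0,0]],"grip":[0.5,0.4,0.3,0.2,0.2,0.2]}'; python3 go.py 529.3 405.9 90 91.1
```

```text
time: 18.1
ee_pos: [575.6, 174.3, 15.8]
eef_rot: [[0.233, 0.973, -0.0], [0.973, -0.233, 0.0], [0.0, -0.0, -1.0]]
wrist_force: [-2.3, -0.6, 5.8]
grip_width: 0.306
grasp_force: 59.1
t 18.1 pos [575.6 174.3  15.8] closing 166.54 q [ 12.  14. 109.   0.  57.  25.] 
linear [ 0.7148 -0.33   -0.247 ] rotz 0.6286 | dist 248.0 turn -75.4 tilt 0.02
```

```bash
python3 -m handwheel '{"linear":[[0,0,-0.02],[0,0,-0.07],[0,0,-0.13],[0,0,-0.19],[0,0,-0.247],[0.05,-0.02,-0.247],[0.11,-0.05,-0.247],[0.18,-0.08,-0.247],[0.25,-0.115,-0.247],[0.33,-0.15,-0.247],[0.41,-0.19,-0.247],[0.49,-0.225,-0.247],[0.57,-0.26,-0.247],[0.64,-0.295,-0.247],[0.69,-0.32,-0.247],[0.715,-0.33,-0.247],[0.715,-0.33,-0.247],[0.715,-0.33,-0.247],[0.715,-0.33,-0.247],[0.715,-0.33,-0.247]],"rotation":[[0,0,0],[0,0,0],[0,0,0],[0,0,0],[0,0,-0.03],[0,0,-0.09],[0,0,-0.15],[0,0,-0.21],[0,0,-0.27],[0,0,-0.33],[0,0,-0.39],[0,0,-0.45],[0,0,-0.51],[0,0,-0.57],[0,0,-0.63],[0,0,-0.69],[0,0,-0.75],[0,0,-0.81],[0,0,-0.86],[0,0,-0.872]],"grip":[0.2,0.2,0.2,0.2,0.2,0.2,0.2,0.2,0.2,0.2,0.2,0.2,0.2,0.2,0.2,0.2,0.2,0.2,0.2,0.2]}'
python3 - <<'E'
from meas import *
for n in('scene','top'):
    c=cam(n);P=cloud(c);s=bot.state()
    D=P[...,:2]-s['ee_pos'][:2]; m=(abs(D[...,0])<80)&(abs(D[...,1])<26)&(P[...,2]>60)&(P[...,2]<112)
    h=hsv(c); m&=(h[...,2]>110)
    q=P[m]; print(n,len(q),cv2.minAreaRect(q[:,:2].astype(np.float32)),np.percentile(q[:,2],[1,99]).round(1),np.percentile(q,[.5,99.5],axis=0).round(1).tolist())
    if n=='scene':cv2.imwrite('pics/g4.png',cv2.resize(c['pixels'][100:280,100:300],None,fx=3,fy=3))
E
python3 go.py 529.3 405.9 7 91.1
```

```text
time: 19.77
ee_pos: [529.2, 405.8, 89.0]
eef_rot: [[-1.0, -0.025, 0.0], [-0.025, 1.0, -0.0], [-0.0, -0.0, -1.0]]
wrist_force: [-0.8, 0.2, -0.4]
grip_width: 0.306
grasp_force: 59.0
scene 519 ((523.1280517578125, 402.4322204589844), (43.68935775756836, 121.94149780273438), 81.99398803710938) [ 88.  111.8] [[464.4, 385.7, 87.5], [584.7, 424.8, 111.9]]
top 726 ((514.6829223632812, 408.0390319824219), (99.5508041381836, 46.254051208496094), 1.5776653289794922) [ 89.9 111.8] [[465.3, 385.5, 89.6], [558.8, 423.8, 111.9]]
t 19.9 pos [529.2 405.7  89. ] closing 91.16 q [ 33.  16.  99.  -0.  65. -58.] 
linear [-2.000e-04  6.000e-04  2.733e-01] rotz 0.0005 | dist 82.0 turn -0.1 tilt 0.01
```

View pics/g4.png

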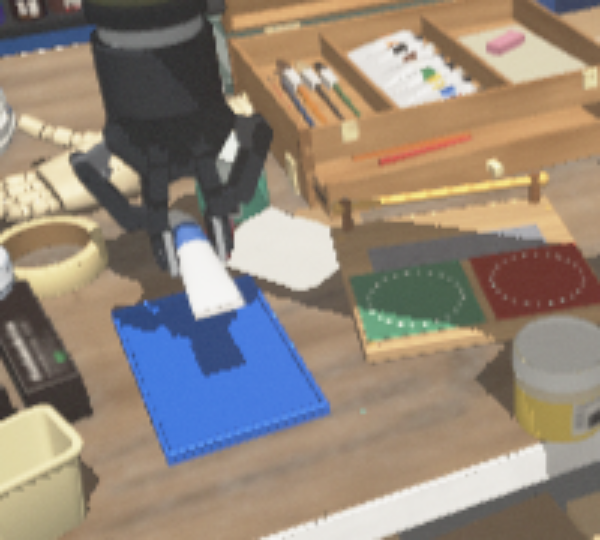

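The tube hangs level above the blue tray, with its near end at crop (212,310) and lying along the tray. The tray is empty and the stand is undisturbed.

```bash
python3 -m handwheel '{"linear":[[-0.013,0,0.05],[-0.013,0,0.11],[-0.013,0,0.17],[-0.013,0,0.22],[-0.013,0,0.25],[-0.013,0,0.262],[-0.013,0,0.27],[-0.013,0,0.272],[-0.013,0,0.272]],"rotation":[[0,0,0],[0,0,0],[0,0,0],[0,0,0],[0,0,0],[0,0,0],[0,0,0],[0,0,0],[0,0,0]],"grip":[0.2,0.2,0.2,0.2,0.2,0.2,0.2,0.2,0.2]}'; python3 go.py 533.3 405.9 6 91.1
```

```text
time: 20.62
ee_pos: [533.7, 406.2, 8.3]
eef_rot: [[-1.0, -0.02, 0.001], [-0.02, 1.0, 0.001], [-0.001, 0.001, -1.0]]
wrist_force: [-1.1, 0.4, -0.7]
grip_width: 0.305
grasp_force: 59.0
t 20.6 pos [533.7 406.2   8.3] closing 91.17 q [ 33.  22. 100.  -0.  58. -58.] 
linear [ 0.0014 -0.0011  0.0078] rotz 0.0006 | dist 2.0 turn -0.1 tilt 0.09
```

```bash
python3 -m handwheel '{"linear":[[0,0,0.003],[0,0,0.006],[0,0,0.006]],"rotation":[[0,0,0],[0,0,0],[0,0,0]],"grip":[0.2,0.2,0.2]}'; python3 go.py 533.3 405.9 6 91.1
```

```text
time: 20.87
ee_pos: [533.4, 406.0, 6.3]
eef_rot: [[-1.0, -0.02, 0.001], [-0.02, 1.0, 0.001], [-0.001, 0.001, -1.0]]
wrist_force: [0.2, -0.3, -0.9]
grip_width: 0.305
grasp_force: 59.0
t 20.9 pos [533.4 406.    6.3] closing 91.17 q [ 33.  22. 100.   0.  58. -58.] 
linear [ 0.0003 -0.0004  0.001 ] rotz 0.0006 | dist 0.0 turn -0.1 tilt 0.05
```

```bash
python3 -m handwheel '{"linear":[[0,0,0.001],[0,0,0.001],[0,0,0.001],[0,0,0.001],[0,0,0.001],[0,0,-0.05],[0,0,-0.12],[0,0,-0.24],[0,0,-0.36],[0,0,-0.48],[0,0,-0.6],[0,0,-0.72],[0,0,-0.8],[0,0,-0.8],[0,0,-0.8]],"rotation":[[0,0,0],[0,0,0],[0,0,0],[0,0,0],[0,0,0],[0,0,0],[0,0,0],[0,0,0],[0,0,0],[0,0,0],[0,0,0],[0,0,0],[0,0,0],[0,0,0],[0,0,0]],"grip":[0.4,0.6,0.6,0.6,0.6,0.6,0.6,0.6,0.6,0.6,0.6,0.6,0.6,0.6,0.6]}'
python3 - <<'E'
from meas import *
for n in('scene','top'):
    c=cam(n);P=cloud(c);h=hsv(c).astype(int)
    D=P[...,:2]-np.array([529,406]); reg=(abs(D[...,0])<88)&(abs(D[...,1])<50)
    m=reg&(P[...,2]>9 if n=='top' else P[...,2]>7.5)&(P[...,2]<50); q=P[m]; 
    w=reg&(h[...,1]<60)&(h[...,2]>150); qw=P[w]
    print(n,len(q),cv2.minAreaRect(q[:,:2].astype(np.float32)),'z',np.percentile(q[:,2],98).round(1),'x',np.percentile(q[:,0],[.5,99.5]).round(1),'y',np.percentile(q[:,1],[1,99]).round(1),'white',np.percentile(qw[:,:2],[1,99],axis=0).round(1).tolist())
    m=masks(c)['blue']&(abs(D[...,0])<110)&(abs(D[...,1])<75)&(P[...,2]<20); print(' tray',[np.round(v,1) for v in cv2.minAreaRect(P[m][:,:2].astype(np.float32))])
    if n=='top':cv2.imwrite('pics/g5.png',cv2.resize(c['pixels'][140:280,80:280],None,fx=3,fy=3))
E
python3 go.py 430.7 -41.9 246 35
```

```text
time: 22.12
ee_pos: [534.0, 406.5, 250.0]
eef_rot: [[-1.0, -0.021, 0.005], [-0.021, 1.0, 0.003], [-0.005, 0.003, -1.0]]
wrist_force: [-0.0, 0.2, 0.1]
grip_width: 0.605
grasp_force: 0.0
scene 428 ((531.5667114257812, 408.00006103515625), (116.50640106201172, 31.465057373046875), 2.788419246673584) z 29.1 x [475.5 588.3] y [390.9 420.9] white [[469.8, 375.1], [588.7, 437.6]]
 tray [array([528.4, 406.9]), array([193.1, 113.1]), np.float64(1.4)]
top 709 ((530.1370849609375, 411.0711364746094), (153.54855346679688, 95.66001892089844), 10.027419090270996) z 30.9 x [462.5 592.3] y [388.6 420.5] white [[443.7, 358.4], [588.3, 436.3]]
 tray [array([530.1, 404.8]), array([192. , 114.4]), np.float64(0.9)]
t 22.2 pos [532.5 405.4 245.1] closing 91.18 q [ 33.   9.  91.   0.  80. -58.] 
linear [ 0.3699 -1.4839 -0.0016] rotz 0.4681 | dist 459.0 turn -56.2 tilt 0.08
```

View pics/g5.png

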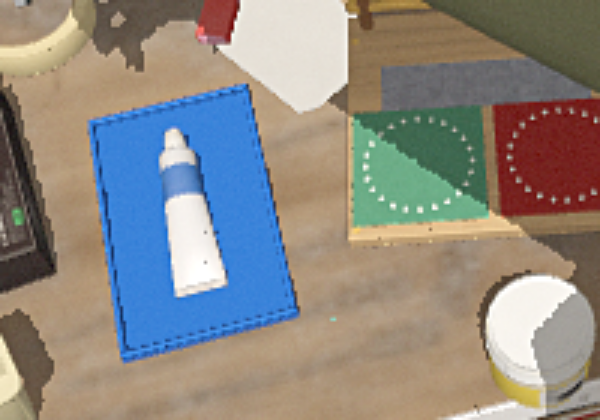

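The tube lies lengthwise in the middle of the tray at crop (195,215), released. Its measured centre is about (529,406), against about (529,406) for the tray.

```bash
python3 -m handwheel '{"linear":[[0.03,-0.12,0],[0.06,-0.24,0],[0.09,-0.36,0],[0.12,-0.48,0],[0.15,-0.6,0],[0.18,-0.72,0],[0.21,-0.84,0],[0.24,-0.96,0],[0.24,-0.96,0],[0.24,-0.96,0]],"rotation":[[0,0,0.05],[0,0,0.1],[0,0,0.15],[0,0,0.2],[0,0,0.25],[0,0,0.3],[0,0,0.35],[0,0,0.4],[0,0,0.45],[0,0,0.468]],"grip":[0.8,1,1,1,1,1,1,1,1,1]}'; python3 go.py 430.7 -40.5 246 35
```

```text
time: 23.05
ee_pos: [465.6, 114.3, 243.5]
eef_rot: [[-0.567, 0.823, -0.004], [0.823, 0.567, -0.001], [0.002, -0.003, -1.0]]
wrist_force: [0.4, -0.5, 0.4]
grip_width: 0.999
grasp_force: 0.0
t 23.1 pos [465.6 114.3 243.5] closing 34.57 q [  7. -16. 115.  -0.  81. -27.] 
linear [-0.359  -0.3886 -0.0077] rotz -0.0036 | dist 159.0 turn 0.4 tilt 0.21
```

```bash
python3 -m handwheel '{"linear":[[-0.08,-0.085,0],[-0.16,-0.17,-0.01],[-0.24,-0.26,-0.01],[-0.32,-0.345,-0.01],[-0.359,-0.388,-0.01],[-0.359,-0.388,-0.01],[-0.359,-0.388,-0.01]],"rotation":[[0,0,0],[0,0,0],[0,0,0],[0,0,0],[0,0,0],[0,0,0],[0,0,0]],"grip":[1,1,1,1,1,1,1]}'; python3 go.py 430.8 -40.5 152.5 35
```

```text
time: 23.63
ee_pos: [432.6, -38.9, 247.0]
eef_rot: [[-0.572, 0.82, -0.003], [0.82, 0.572, 0.001], [0.003, -0.002, -1.0]]
wrist_force: [0.6, -0.3, 0.1]
grip_width: 1.004
grasp_force: 0.0
t 23.6 pos [432.6 -38.9 247. ] closing 34.88 q [-12. -22. 119.   0.  83. -47.] 
linear [-0.0019 -0.0074  0.315 ] rotz -0.001 | dist 95.0 turn 0.1 tilt 0.18
```

```bash
python3 -m handwheel '{"linear":[[-0.002,-0.006,0],[-0.002,-0.006,0.05],[-0.002,-0.006,0.12],[-0.002,-0.006,0.19],[-0.002,-0.006,0.26],[-0.002,-0.006,0.3],[-0.002,-0.006,0.312],[-0.002,-0.006,0.312],[-0.002,-0.006,0.312],[-0.002,-0.006,0.312],[-0.002,-0.006,0.312],[-0.002,-0.006,0.312],[-0.002,-0.006,0.312],[-0.002,-0.006,0.312],[-0.002,-0.006,0.312],[-0.002,-0.006,0.312],[-0.002,-0.006,0.312]],"rotation":[[0,0,0],[0,0,0],[0,0,0],[0,0,0],[0,0,0],[0,0,0],[0,0,0],[0,0,0],[0,0,0],[0,0,0],[0,0,0],[0,0,0],[0,0,0],[0,0,0],[0,0,0],[0,0,0],[0,0,0]],"grip":[1,1,1,1,1,1,1,1,1,0.5,0.5,0.5,0.5,0.5,0.5,0.5,0.5]}'; python3 go.py 522.4 246 230 35
```

```text
time: 25.05
ee_pos: [433.3, -40.6, 157.0]
eef_rot: [[-0.574, 0.819, 0.003], [0.819, 0.574, -0.001], [-0.002, 0.002, -1.0]]
wrist_force: [-1.9, -0.7, 6.4]
grip_width: 0.76
grasp_force: 66.5
t 25.1 pos [433.3 -40.6 157. ] closing 35.01 q [-12. -18. 125.  -0.  73. -47.] 
linear [ 0.6116  0.7917 -0.2435] rotz 0.0001 | dist 309.0 turn -0.0 tilt 0.17
```

```bash
python3 -m handwheel '{"linear":[[0,0,-0.02],[0,0,-0.06],[0,0,-0.11],[0,0,-0.16],[0.02,0.025,-0.21],[0.06,0.08,-0.24],[0.11,0.14,-0.24],[0.17,0.22,-0.24],[0.23,0.3,-0.24],[0.29,0.38,-0.24],[0.35,0.455,-0.24],[0.41,0.53,-0.24],[0.47,0.61,-0.24],[0.53,0.69,-0.24],[0.57,0.74,-0.24],[0.6,0.775,-0.24],[0.611,0.791,-0.24],[0.611,0.791,-0.24],[0.611,0.791,-0.24],[0.611,0.791,-0.24]],"rotation":[[0,0,0],[0,0,0],[0,0,0],[0,0,0],[0,0,0],[0,0,0],[0,0,0],[0,0,0],[0,0,0],[0,0,0],[0,0,0],[0,0,0],[0,0,0],[0,0,0],[0,0,0],[0,0,0],[0,0,0],[0,0,0],[0,0,0],[0,0,0]],"grip":[0.5,0.5,0.5,0.5,0.5,0.5,0.5,0.5,0.5,0.5,0.5,0.5,0.5,0.5,0.5,0.5,0.5,0.5,0.5,0.5]}'
cat > can.py <<'E'
import sys; from meas import *
from scipy.optimize import least_squares
x,y,lo,hi=map(float,sys.argv[1:5])
for n in('scene','top'):
    c=cam(n);P=cloud(c); near=np.hypot(P[...,0]-x,P[...,1]-y)<45
    for a in np.linspace(lo,hi-30,3):
        r=P[near&(P[...,2]>a)&(P[...,2]<a+30)][:,:2]
        if len(r)>30: print(n,a,len(r),least_squares(lambda p:np.hypot(*(r-p[:2]).T)-32.7,[x,y],loss='soft_l1').x.round(1))
    z=P[near&(P[...,2]>22)][:,2]; print(' low z',np.percentile(z,1).round(1))
E
python3 can.py 522 245 85 200; python3 go.py 522.4 246 169 35
```

```text
time: 26.72
ee_pos: [521.3, 245.1, 227.1]
eef_rot: [[-0.573, 0.82, -0.0], [0.82, 0.573, -0.001], [-0.0, -0.001, -1.0]]
wrist_force: [-0.7, -0.3, -2.1]
grip_width: 0.761
grasp_force: 67.5
scene 85.0 345 [518.8 244.5]
scene 127.5 371 [519.4 244.6]
scene 170.0 417 [520.  244.9]
 low z 81.3
top 85.0 294 [519.2 243.4]
top 127.5 345 [519.7 243.6]
top 170.0 396 [520.2 243.9]
 low z 83.5
t 26.8 pos [521.4 245.2 227.2] closing 34.94 q [ 20.  -2. 104.  -0.  78. -15.] 
linear [0.0004 0.0044 0.194 ] rotz -0.0005 | dist 58.0 turn 0.1 tilt 0.01
```

```bash
python3 go.py 524.4 245.5 171 35;  python3 -m handwheel '{"linear":[[-0.005,0.009,0.02],[-0.005,0.009,0.06],[-0.005,0.009,0.1],[-0.005,0.009,0.14],[-0.005,0.009,0.165],[-0.005,0.009,0.175],[-0.005,0.009,0.18],[-0.005,0.009,0.183],[-0.005,0.009,0.183]],"rotation":[[0,0,0],[0,0,0],[0,0,0],[0,0,0],[0,0,0],[0,0,0],[0,0,0],[0,0,0],[0,0,0]],"grip":[0.5,0.5,0.5,0.5,0.5,0.5,0.5,0.5,0.5]}'; python3 can.py 522 245 30 140
```

```text
t 26.8 pos [521.4 245.2 227.2] closing 34.94 q [ 20.  -2. 104.  -0.  78. -15.] 
linear [-0.0048  0.0089  0.1873] rotz -0.0005 | dist 56.0 turn 0.1 tilt 0.01
time: 27.57
ee_pos: [524.9, 246.7, 172.6]
eef_rot: [[-0.574, 0.819, 0.001], [0.819, 0.574, 0.0], [-0.0, 0.001, -1.0]]
wrist_force: [0.0, -0.4, -2.8]
grip_width: 0.76
grasp_force: 67.5
scene 30.0 313 [522.5 246. ]
scene 70.0 336 [523.  246.2]
scene 110.0 358 [523.5 246.4]
 low z 28.3
top 30.0 251 [522.9 244.9]
top 70.0 285 [523.4 245.2]
top 110.0 318 [523.9 245.4]
 low z 28.9
```

```bash
python3 -m handwheel '{"linear":[[-0.001,-0.003,0.004],[-0.001,-0.003,0.008],[-0.001,-0.003,0.01],[-0.001,-0.003,0.01]],"rotation":[[0,0,0],[0,0,0],[0,0,0],[0,0,0]],"grip":[0.5,0.5,0.5,0.5]}'
```

```text
time: 28.0
ee_pos: [524.0, 245.7, 169.3]
eef_rot: [[-0.574, 0.819, 0.0], [0.819, 0.574, 0.0], [-0.0, 0.0, -1.0]]
wrist_force: [0.0, 0.8, -2.2]
grip_width: 0.761
grasp_force: 67.6
```

```bash
python3 -m handwheel '{"linear":[[0,0,0.003],[0,0,0.005],[0,0,0.005]],"rotation":[[0,0,0],[0,0,0],[0,0,0]],"grip":[0.5,0.5,0.5]}'
```

```text
time: 28.25
ee_pos: [524.2, 245.7, 169.1]
eef_rot: [[-0.574, 0.819, 0.0], [0.819, 0.574, -0.0], [-0.0, 0.0, -1.0]]
wrist_force: [-3.2, -2.5, 4.7]
grip_width: 0.76
grasp_force: 68.1
```

Contact. I'll release it, rise and check.

```bash
python3 -m handwheel '{"linear":[[0,0,0],[0,0,0],[0,0,0],[0,0,0],[0,0,0],[0,0,-0.03],[0,0,-0.1],[0,0,-0.2],[0,0,-0.3],[0,0,-0.32],[0,0,-0.32],[0,0,-0.32]],"rotation":[[0,0,0],[0,0,0],[0,0,0],[0,0,0],[0,0,0],[0,0,0],[0,0,0],[0,0,0],[0,0,0],[0,0,0],[0,0,0],[0,0,0]],"grip":[0.85,1,1,1,1,1,1,1,1,1,1,1]}'; python3 can.py 522 245 30 140;python3 can.py 540 -35 30 140; python3 go.py 541.1 -33.7 266 35
```

```text
time: 29.25
ee_pos: [524.1, 245.8, 264.0]
eef_rot: [[-0.574, 0.819, 0.001], [0.819, 0.574, 0.0], [-0.0, 0.001, -1.0]]
wrist_force: [-0.4, -0.2, -0.3]
grip_width: 1.002
grasp_force: 0.0
scene 30.0 300 [521.5 244.8]
scene 70.0 338 [521.6 244.9]
scene 110.0 364 [521.7 244.7]
 low z 27.7
top 30.0 236 [521.9 243.9]
top 70.0 273 [521.8 243.9]
top 110.0 313 [522.  243.8]
 low z 30.4
scene 30.0 261 [540.8 -34.6]
scene 70.0 282 [540.8 -34.6]
scene 110.0 299 [541.  -34.7]
 low z 24.1
top 30.0 267 [540.5 -35.7]
top 70.0 302 [540.5 -35.7]
top 110.0 322 [540.5 -35.7]
 low z 23.8
t 29.4 pos [523.1 245.4 261.5] closing 35.02 q [ 20.  -3. 102.  -0.  81. -15.] 
linear [-0.7963 -0.4848 -0.0141] rotz 0.0001 | dist 280.0 turn -0.0 tilt 0.21
```

```bash
python3 -m handwheel '{"linear":[[-0.1,-0.06,-0.02],[-0.2,-0.12,-0.02],[-0.3,-0.18,-0.02],[-0.4,-0.24,-0.02],[-0.5,-0.3,-0.02],[-0.6,-0.365,-0.02],[-0.7,-0.425,-0.02],[-0.78,-0.475,-0.02],[-0.796,-0.485,-0.02],[-0.796,-0.485,-0.02],[-0.796,-0.485,-0.02],[-0.796,-0.485,-0.02]],"rotation":[[0,0,0],[0,0,0],[0,0,0],[0,0,0],[0,0,0],[0,0,0],[0,0,0],[0,0,0],[0,0,0],[0,0,0],[0,0,0],[0,0,0]],"grip":[1,1,1,1,1,1,1,1,1,1,1,1]}'; python3 go.py 541.1 -33.7 176.5 35
```

```text
time: 30.45
ee_pos: [541.7, -32.2, 269.1]
eef_rot: [[-0.575, 0.818, -0.001], [0.818, 0.575, 0.001], [0.001, -0.0, -1.0]]
wrist_force: [-0.8, 0.7, -0.3]
grip_width: 0.998
grasp_force: 0.0
t 30.4 pos [541.7 -32.2 269.1] closing 35.08 q [ -9.  -8. 106.   0.  82. -44.] 
linear [-0.0033 -0.0043  0.3088] rotz 0.0007 | dist 93.0 turn -0.1 tilt 0.06
```

```bash
python3 -m handwheel '{"linear":[[-0.003,-0.004,0],[-0.003,-0.004,0.05],[-0.003,-0.004,0.12],[-0.003,-0.004,0.19],[-0.003,-0.004,0.26],[-0.003,-0.004,0.3],[-0.003,-0.004,0.309],[-0.003,-0.004,0.309],[-0.003,-0.004,0.309],[-0.003,-0.004,0.309],[-0.003,-0.004,0.309],[-0.003,-0.004,0.309],[-0.003,-0.004,0.309],[-0.003,-0.004,0.309],[-0.003,-0.004,0.309],[-0.003,-0.004,0.309],[-0.003,-0.004,0.309]],"rotation":[[0,0,0],[0,0,0],[0,0,0],[0,0,0],[0,0,0],[0,0,0],[0,0,0],[0,0,0],[0,0,0],[0,0,0],[0,0,0],[0,0,0],[0,0,0],[0,0,0],[0,0,0],[0,0,0],[0,0,0]],"grip":[1,1,1,1,1,1,1,1,1,0.5,0.5,0.5,0.5,0.5,0.5,0.5,0.5]}'; python3 go.py 503.1 147.8 251 35
```

```text
time: 31.87
ee_pos: [542.5, -35.1, 179.1]
eef_rot: [[-0.574, 0.819, 0.003], [0.819, 0.574, -0.001], [-0.002, 0.002, -1.0]]
wrist_force: [0.1, -0.2, 5.4]
grip_width: 0.764
grasp_force: 67.4
t 31.9 pos [542.5 -35.1 179.1] closing 35.01 q [ -9.  -4. 111.  -0.  73. -44.] 
linear [ 0.5742  0.2426 -0.2405] rotz 0.0001 | dist 200.0 turn -0.0 tilt 0.19
```

```bash
python3 -m handwheel '{"linear":[[0,0,-0.02],[0,0,-0.06],[0,0,-0.11],[0,0,-0.16],[0.02,0.008,-0.21],[0.06,0.025,-0.24],[0.11,0.046,-0.24],[0.17,0.072,-0.24],[0.23,0.097,-0.24],[0.29,0.122,-0.24],[0.35,0.148,-0.24],[0.41,0.173,-0.24],[0.47,0.198,-0.24],[0.52,0.22,-0.24],[0.555,0.235,-0.24],[0.57,0.241,-0.24],[0.574,0.243,-0.24],[0.574,0.243,-0.24],[0.574,0.243,-0.24],[0.574,0.243,-0.24]],"rotation":[[0,0,0],[0,0,0],[0,0,0],[0,0,0],[0,0,0],[0,0,0],[0,0,0],[0,0,0],[0,0,0],[0,0,0],[0,0,0],[0,0,0],[0,0,0],[0,0,0],[0,0,0],[0,0,0],[0,0,0],[0,0,0],[0,0,0],[0,0,0]],"grip":[0.5,0.5,0.5,0.5,0.5,0.5,0.5,0.5,0.5,0.5,0.5,0.5,0.5,0.5,0.5,0.5,0.5,0.5,0.5,0.5]}'; python3 can.py 503 147 85 200; python3 go.py 503.1 147.8 193 35
```

```text
time: 33.53
ee_pos: [502.5, 147.4, 249.0]
eef_rot: [[-0.573, 0.82, -0.0], [0.82, 0.573, -0.0], [-0.0, -0.0, -1.0]]
wrist_force: [0.8, -0.7, -1.9]
grip_width: 0.762
grasp_force: 66.9
scene 85.0 335 [500.6 148. ]
scene 127.5 363 [500.9 148.1]
scene 170.0 400 [501.1 148. ]
 low z 80.5
top 85.0 285 [500.8 146.9]
top 127.5 336 [501.  146.9]
top 170.0 381 [501.2 147. ]
 low z 83.8
t 33.6 pos [502.5 147.5 249. ] closing 34.95 q [ 10. -10. 109.  -0.  80. -24.] 
linear [-0.0003  0.0024  0.1866] rotz -0.0004 | dist 56.0 turn 0.0 tilt 0.01
```

```bash
python3 -m handwheel '{"linear":[[-0.006,0.003,0.02],[-0.006,0.003,0.06],[-0.006,0.003,0.1],[-0.006,0.003,0.14],[-0.006,0.003,0.165],[-0.006,0.003,0.178],[-0.006,0.003,0.182],[-0.006,0.003,0.184],[-0.006,0.003,0.184]],"rotation":[[0,0,0],[0,0,0],[0,0,0],[0,0,0],[0,0,0],[0,0,0],[0,0,0],[0,0,0],[0,0,0]],"grip":[0.5,0.5,0.5,0.5,0.5,0.5,0.5,0.5,0.5]}'; python3 can.py 502 147 30 140
```

```text
time: 34.38
ee_pos: [504.4, 147.2, 194.3]
eef_rot: [[-0.574, 0.819, 0.001], [0.819, 0.574, 0.0], [-0.0, 0.001, -1.0]]
wrist_force: [0.5, 0.1, -2.3]
grip_width: 0.76
grasp_force: 67.0
scene 30.0 299 [502.6 147.7]
scene 70.0 314 [502.9 147.9]
scene 110.0 344 [503.  147.8]
 low z 28.8
top 30.0 240 [502.9 146.7]
top 70.0 272 [503.1 146.8]
top 110.0 315 [503.4 146.9]
 low z 29.5
```

```bash
python3 -m handwheel '{"linear":[[-0.002,-0.002,0.004],[-0.002,-0.002,0.008],[-0.002,-0.002,0.011],[-0.002,-0.002,0.011]],"rotation":[[0,0,0],[0,0,0],[0,0,0],[0,0,0]],"grip":[0.5,0.5,0.5,0.5]}'
```

```text
time: 34.82
ee_pos: [504.2, 146.3, 191.2]
eef_rot: [[-0.574, 0.819, 0.001], [0.819, 0.574, 0.0], [-0.0, 0.001, -1.0]]
wrist_force: [-0.6, -0.5, 1.5]
grip_width: 0.76
grasp_force: 67.1
```

```bash
python3 -m handwheel '{"linear":[[0,0,0.002],[0,0,0.002],[0,0,0.002],[0,0,0.002],[0,0,0.002],[0,0,0.002],[0,0,-0.03],[0,0,-0.1],[0,0,-0.2],[0,0,-0.3],[0,0,-0.4],[0,0,-0.4],[0,0,-0.4],[0,0,-0.4]],"rotation":[[0,0,0],[0,0,0],[0,0,0],[0,0,0],[0,0,0],[0,0,0],[0,0,0],[0,0,0],[0,0,0],[0,0,0],[0,0,0],[0,0,0],[0,0,0],[0,0,0]],"grip":[0.5,0.85,1,1,1,1,1,1,1,1,1,1,1,1]}'; python3 can.py 502 147 30 140; python3 can.py 522 244 30 140; python3 m1.py | grep -E "lid|tray|scene|top "
python3 - <<'E'
from h import *
c=cam('top'); cv2.imwrite('pics/fin.png',c['pixels'])
E
```

```text
time: 35.98
ee_pos: [503.8, 146.3, 310.5]
eef_rot: [[-0.574, 0.819, -0.0], [0.819, 0.574, -0.0], [0.0, -0.0, -1.0]]
wrist_force: [1.3, -0.0, -0.4]
grip_width: 0.999
grasp_force: 0.0
scene 30.0 290 [502.9 146.9]
scene 70.0 325 [502.8 146.8]
scene 110.0 345 [502.9 146.8]
 low z 26.9
top 30.0 240 [503.  145.8]
top 70.0 269 [502.9 145.8]
top 110.0 310 [502.8 145.9]
 low z 31.2
scene 30.0 301 [521.5 245. ]
scene 70.0 335 [521.6 245. ]
scene 110.0 362 [521.6 244.8]
 low z 24.9
top 30.0 237 [521.8 243.7]
top 70.0 272 [521.9 243.9]
top 110.0 314 [521.9 243.8]
 low z 26.7
scene greenpx [ 65 100 135] [490. 255. 189.]
red 773 cap top 238.8 topctr [493.8 154.6 237.8] axis [505.4 145.8] 588
green 617 cap top 215.2 topctr [512.4 247.  214. ] axis [524.5 244.5] 448
tray [171. 223.] 2086 z 4.1 10.4 [529.  406.8] [192.3 113.2] 1.2
lid [175. 151.] [754.1 331.6  58.4] [70. 65. 10.]
lid [ 87. 190.] [654.4 560.3  58.5] [68. 65. 10.]
lid [331. 204.] [357.3  99.7  58.3] [67. 65. 10.]
lid [287. 217.] [359.5 204.4  58.8] [66. 66. 10.]
top greenpx [ 68 123 166] [494. 249. 218.]
red 1469 cap top 242.0 topctr [501.5 146.4 240.9] axis [505.8 145.5] 774
green 1311 cap top 218.0 topctr [520.4 244.1 217.3] axis [524.7 243.6] 659
tray [143. 214.] 3719 z 5.8 12.4 [529.6 404.9] [191.2 114.3] 1.1
lid [236.  71.] [820.6 133.   59.7] [158.  86.  16.]
lid [282.  68.] [797.9  24.9  61.8] [115.  31.  10.]
lid [158. 107.] [756.  328.7  60.4] [67. 65. 14.]
lid [ 54. 164.] [656.8 558.1  60.3] [68. 66. 13.]
lid [318. 233.] [363.5  89.9  60.6] [64. 65. 14.]
lid [260. 249.] [361.5 202.4  60.6] [67. 66. 13.]
```

View pics/fin.png

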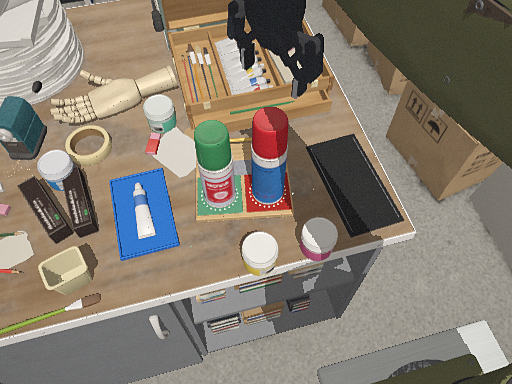

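The final picture shows both cans upright on the pads of their own colours (215,165 and 269,155), the tube lengthwise in the tray at (143,210), and the jars unmoved. The small change in the pink lid's reading comes from the arm's shadow cutting into the colour mask. The gripper is well clear of everything.

```bash
python3 -c "from cell import bot; print(bot.sign_off())"
```

```text
the job is handed in; nothing more can be done
None
```

I handed the job in after about 36 s of robot time: the tube lies lengthwise in the middle of the tray, both cans stand upright within about 1 mm of the centres of their own-colour pads, and the jars were left alone.

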